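# Unclip the blue stake holder at the jeweller's bench

## Robot

A 7-joint arm with a two-finger parallel gripper is mounted at the origin on the work surface. World frame = base frame: x ahead of the robot, y to its left, z up, the work surface at z = 0. Lengths are in m, angles in degrees, forces in N, time in s.
With the tool pointing down it reaches from about 0.425 to 0.875 m from the base axis. Payload 4.7 kg.
Tool frame: the origin (TCP) lies at the very end of the fingers, on their centre line; the grasp point (between the pads) lies 19 mm behind it; z points along the fingers, y is the line along which they close (so a half turn about z gives the same grasp; the last joint's range is limited). The gripper opens to 87 mm and grips with 3 to 60 N. Pads are 19 mm wide; open, the fingers measure 117 mm over their backs; the gripper's body (75 mm by 190 mm) begins 51 mm behind the grasp point.
Start: joints at [-64.567, 18.392, -4.016, 83.108, 1.295, 78.541, -3.26], TCP at [0.271, 0.591, 0.223] pointing down, gripper open.
Joint ranges: [-163.93, 163.93], [-17.29, 119.83], [-79.2, 71.16], [3.27, 140.29], [-89.18, 269.18], [5.43, 117.66], [-154.24, 154.24]. Speed limits (degrees/s): [147.25, 147.25, 180, 180, 180, 180, 180].

## Interface

Orientations are given as [roll, pitch, yaw] about the fixed x, y, z axes, in that order (R = Rz(yaw) Ry(pitch) Rx(roll)).
In Python, from cell import telemetry, cams, env gives the robot as it stands.
- The arm moves only by the tool arm_command, never from a script. Its argument "series" is text: rows parted by semicolons, each of 5 numbers parted by spaces: the shift along the tool's x, y, z in mm, then the turn about the tool's z in rad, then the closure in counts, from 0 (fully open) to 255 (shut). A call has 1 to 20 rows; each row shifts and turns the commanded pose from where the row before left it, along the tool's axes as they then stand; what a row does not reach is not made up. A row lasts 1/12 s, in which the tool goes at most 41.7 mm and 7.16 degrees, less where a joint would pass 70% of its speed; a pose out of reach is approached as far as the arm can. A call is refused whole if a number of a shift passes 41.7 or a number of a turn 0.125, either way. A call with a gripper value outside its range is refused whole. The fingers move at their own pace and stop on an object; "squeeze" is the grip in N (left out, the last holds). Time passes only in rows, so rows that do not move let the fingers close. It gives the time, the measured TCP pose, the force, the opening and the grip force at its end, in the units of the state.
- telemetry.get_obs(): the state, without advancing time (a new reading comes with each control period).
- cams.read_camera(name): name is "side" or "top"; returns the picture (420x560x3 uint8, blue, green, red); there is no depth.
- cams.calibration(name): a dict with "K" (3x3 intrinsics, pixels), "origin" and "rotation" of the camera in the world. Camera axes: x right, y down, z forward; pixel columns grow to the right and rows downward; lengths in m; the calibration is good to about 2 mm. A picture is of the moment at which its call begins. calibration takes no time and is no camera call.
- env.sign_off(): hands the job in; it is judged then, once.
The state is a dict: "time_s": time; "qpos": joint angles; "joint_velocities": joint speeds; "effort": joint torques, N m; "tool_pos": TCP position; "tool_rot": TCP orientation; "force": force on the tool from outside, world axes, zero at the start; "wrist_torque": the same for the moment, N m; "grip_width": finger opening in m; "grasp_force": force on a finger pad.
Only numpy, scipy, OpenCV 4.12 (cv2) and the standard library are available. Lean on these libraries where they do the work, as an engineer would, in place of code of your own. Each camera call takes 0.05 s, during which the arm holds its last target. There are 200 camera calls.

## Task

The stake in the blue holder is to be changed: pull the spring clip sideways out of the upright brass pin of the blue holder and lay it flat in the wooden tray so that it does not get lost. Leave the red holder's clip in its pin.

Things in the scene. Friction and masses are not known exactly. Their poses are not given: they have to be found in the camera images.
- blue_loop (a point): Clip of 5 mm steel wire, 40 g, in the blue holder's pin. Point: centre of its loop, a level oval 31 mm (x) by 26 mm (y, parallel sides), 47 mm above bare bench: pinch it from above along y. z up; +x from loop to pin: pull level along -x, about 4 N, clear after 35 mm. Straight leg ends 70 mm ahead (+x), 5 mm to -y; a sprung leg on the +y side hugs the pin.
- blue_pin (a point): Upright brass pin, 18 mm thick, of the blue holder (fixed; base 150 x 70 x 14 mm, domed steel stake). Point: middle of its cross hole, 48 mm above the bench and 3 mm over a grey washer, 48 mm wide, on which the clip lies; pin top 15 mm higher. Holder's axes: the hole runs along x, the loop's centre lies 48 mm out at -x (robot's side), the stake reaches 124 mm to +x and 67 mm up.
- red_loop (a point): The same kind of clip in the pin of the red holder, which is like the blue one but carries a square flat stake. Point and axes as for the blue clip. It must stay in its pin.
- tray_floor (a point): Open wooden tray, fixed, outside 160 (x) by 150 (y) by 30 mm high, walls 6 mm. Point: centre of the inner floor, 6 mm above the bench; axes along its sides, z up. The two holders and the tray stand in a row from left to right in any order, about 250 mm apart; a white bottle (120 mm high), pliers and a hammer lie beyond the row's ends and behind it.
Things that resemble listed ones, but are neither listed nor needed, are in the scene too. Leave any black look-alike of the part that bears tray_floor alone. Leave any green look-alike of the part that bears blue_loop alone.

How it is judged (in metres and radians):
On the way:
1. the blue holder's clip is out of its pin (horizontal distance between blue_loop and blue_pin above 0.082 m), for 0.1 s.
At the end, for the whole second after the job is handed in: The blue holder's clip lies in the tray: the loop's centre is within the tray's walls and less than 15 mm above its floor, and the clip is flat to within 0.3 rad (either face up). The red holder's clip is within 15 mm of where it was (x of blue_loop in the frame of tray_floor between -0.075 and 0.075 m and y of blue_loop in the frame of tray_floor between -0.07 and 0.07 m and z of blue_loop in the frame of tray_floor below 0.015 m and angle between the z axis of blue_loop and the z axis of tray_floor, either way round below 0.3 rad and distance of red_loop from where it was at the start of the episode below 0.015 m); the robot touches nothing.
It fails at once if the red holder's clip is pulled or knocked more than 15 mm (distance of red_loop from where it was at the start of the episode above 0.015 m).
It also fails if it takes over 40 s, if anything falls off the work surface, if the arm or the gripper's body presses on something with over 40 N, if the wrist force passes 120 N, or if a joint passes its speed limit or range.

## Working session

There is one attempt and no reset: what is moved stays moved. The work goes in short steps, Python scripts to look and compute and a tool call to move; the robot and the scene stay as the last step left them, time stands still between calls to the robot, and variables do not carry over. Pictures are saved under pics/ and viewed, at most 10 in all, crops included, and the job is handed in when it is done.

Besides the shell and the picture viewer there is one more tool, called after "Request:" by a JSON object that holds its "op" and its "data". arm_command: Moves the arm, as the interface text tells. Its arguments: {"type":"object","properties":{"series":{"type":"string"},"squeeze":{"type":"number"}},"required":["series"]}

```bash
mkdir -p pics; python3 - <<'E'
from cell import telemetry,cams
import cv2
for n in("top","side"):
    cv2.imwrite(f"pics/{n}0.png",cams.read_camera(n)); c=cams.calibration(n); print(n,c)
o=telemetry.get_obs();print(o['time_s'],o['tool_pos'],o['tool_rot'],o['grip_width'])
E
```

```text
top {'K': array([[426.18489446,   0.        , 277.9523583 ],
       [  0.        , 426.18489446, 213.30840479],
       [  0.        ,   0.        ,   1.        ]]), 'origin': array([0.37423866, 0.05452608, 0.93238479]), 'rotation': array([-174.15815433,   -2.53792212,  -90.74761404])}
side {'K': array([[414.23495607,   0.        , 282.02355472],
       [  0.        , 414.23495607, 215.14735966],
       [  0.        ,   0.        ,   1.        ]]), 'origin': array([ 0.10940028, -0.60728986,  0.51961457]), 'rotation': array([-120.75582241,    0.8893594 ,  -28.67476834])}
0.1 [0.27072624 0.59041039 0.22159289] [-1.79904916e+02  6.01479453e-03  1.55373037e+02] 0.08756144628152086
```

View pics/top0.png

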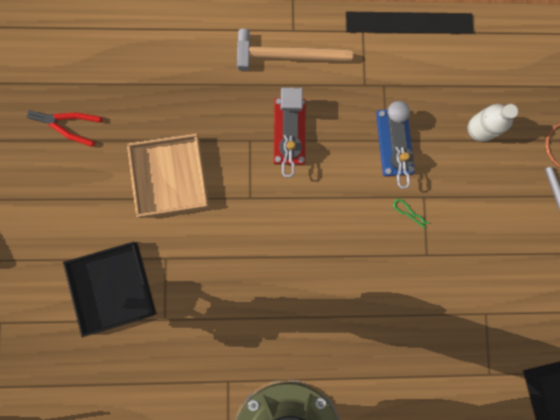

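View pics/side0.png

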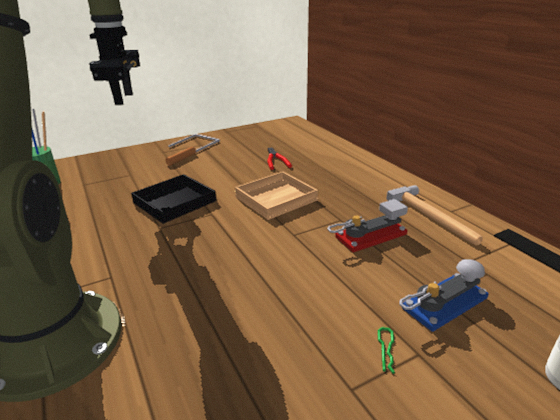

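The top view shows the blue holder at about (397,143), with its loop at (403,182) and pin at (404,156). The red holder is at (290,130), the wooden tray at (168,175), a black tray at (110,288) and a green clip at (410,213). The silver loop on the blue base, which carries the domed stake, is the one meant; the red holder's clip, the green clip and the black tray are to be left alone. I'll confirm this in a crop and measure.

```bash
cat > h.py <<'E'
import numpy as np,cv2
from scipy.spatial.transform import Rotation as R
from cell import telemetry,cams
def ray(n,uv):
    c=cams.calibration(n); d=R.from_euler('xyz',c['rotation'],degrees=True).as_matrix()@np.linalg.inv(c['K'])@[uv[0],uv[1],1]
    return np.array(c['origin']),d
def onz(n,uv,z):
    o,d=ray(n,uv); return o+d*(z-o[2])/d[2]
def tri(a,b):
    (o,d),(p,e)=ray("top",a),ray("side",b)
    t=np.linalg.lstsq(np.c_[d,-e],p-o,rcond=None)[0]; x,y=o+d*t[0],p+e*t[1]
    return (x+y)/2,np.linalg.norm(x-y)
E
python3 - <<'E'
from h import *
t=cv2.imread('pics/top0.png');s=cv2.imread('pics/side0.png')
h=cv2.cvtColor(t,cv2.COLOR_BGR2HSV)
def box(m,z,nm):
    c=max(cv2.findContours(m,0,2)[0],key=cv2.contourArea)
    P=np.array([onz("top",p[0],z)[:2] for p in c],np.float32)
    print(nm,cv2.minAreaRect(P),cv2.boundingRect(c))
box(cv2.inRange(h,(105,140,50),(125,255,255)),.014,'blue')
box(cv2.inRange(h,(0,190,70),(5,255,255)),.014,'red')
for nm,p in (('tray',[(128,146),(196,134),(207,207),(138,216)]),):
    Q=np.array([onz("top",q,.03)[:2] for q in p]);print(nm,Q,Q.mean(0))
print('pin',onz("top",(404,156),.063),'loop',onz("top",(403,182),.047),'green',onz("top",(410,213),.003))
a=cv2.resize(t[95:225,365:445],None,fx=4.6,fy=4.6,interpolation=2)
b=cv2.resize(s[250:380,375:505],None,fx=3,fy=3,interpolation=2); b=cv2.copyMakeBorder(b,0,a.shape[0]-b.shape[0],0,0,0)
cv2.imwrite('pics/c1.png',np.hstack([a,b])); print(a.shape)
E
```

```text
blue ((0.6190316677093506, -0.22897104918956757), (0.1351199895143509, 0.028556182980537415), 7.4647393226623535) (378, 115, 19, 60)
red ((0.6544414162635803, 0.01002356968820095), (0.01334731001406908, 0.11126796156167984), 89.29280853271484) (275, 105, 7, 50)
tray [[0.61305787 0.3313773 ]
 [0.63926215 0.18770236]
 [0.48083743 0.1635714 ]
 [0.46295319 0.30736259]] [0.54902766 0.24750341]
pin [ 0.58200644 -0.2528923   0.063     ] loop [ 0.52928459 -0.25391906  0.047     ] green [ 0.46706029 -0.2820191   0.003     ]
(598, 368, 3)
```

View pics/c1.png

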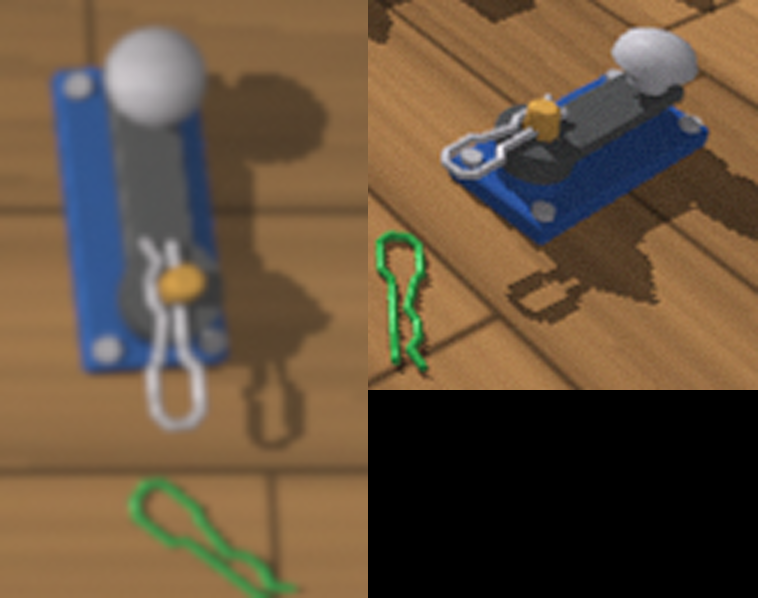

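The crop confirms it: silver loop at crop (177,397), i.e. full (403.5,181.3), on the blue base with its leg through the brass pin and the domed stake at the far end. The green clip lies loose on the bench. Next I work out the goal.

```bash
cat >> h.py <<'E'
def go(goal):
    o=telemetry.get_obs();r=R.from_euler('xyz',o['tool_rot'],degrees=True)
    print('t',o['time_s'],'pos',o['tool_pos'].round(4),'rot',o['tool_rot'].round(2),'shift mm',(r.inv().apply(np.array(goal)-o['tool_pos'])*1000).round(1))
E
python3 - <<'E'
from h import *
f=lambda x,y:(365+x/4.6,95+y/4.6)
print('loop',onz('top',f(177,397),.047),'tri',tri(f(177,397),(409.7,302.7)),'sideonly',onz('side',(409.7,302.7),.047))
a,b=onz('top',f(85,372),.014),onz('top',f(53,75),.014);d=b-a;print('axis',np.degrees(np.arctan2(d[1],d[0])),np.linalg.norm(d))
print('pin',onz('top',f(182,283),.06))
go([.525,-.254,.15])
E
```

```text
loop [ 0.53078295 -0.2550199   0.047     ] tri (array([ 0.53150964, -0.25596816,  0.04513008]), np.float64(0.0009330776457508542)) sideonly [ 0.53034727 -0.25748326  0.047     ]
axis 3.9440704081702647 0.14751277319039713
pin [ 0.5815951  -0.25511781  0.06      ]
t 0.1 pos [0.2707 0.5904 0.2216] rot [-1.7990e+02  1.0000e-02  1.5537e+02] shift mm [-583.  -661.5   72.8]
```

Request:
{"op": "arm_command", "data": {"series": "-35 -12 0 0 0;-35 -12 0 0 0;-35 -12 0 0 0;-35 -12 0 0 0;-35 -12 0 0 0;-35 -12 0 0 0;-20 -36 0 0 0;-20 -36 0 0 0;-20 -36 0 0 0;-20 -36 0 0 0;-20 -36 0 0 0;-20 -36 0 0 0;-20 -36 0 0 0;-20 -36 0 0 0;-20 -36 0 0 0;-20 -36 0 0 0;-20 -36 0 0 0;-20 -36 0 0 0;-20 -36 0 0 0;-20 -36 0 0 0", "squeeze": 25}}

```text
time_s: 1.77
tool_pos: [0.4758, -0.1388, 0.2225]
tool_rot: [180.0, 0.0, 155.4]
force: [1.3, 0.1, 0.2]
grip_width: 0.0869
grasp_force: 0.0
```

Request:
{"op": "arm_command", "data": {"series": "0 0 0 0.12 0;0 0 0 0.12 0;0 0 0 0.12 0;0 0 0 0.12 0;0 0 0 0.12 0;0 0 0 0.12 0;0 0 0 0.12 0;0 0 0 0.12 0;0 0 0 0.12 0;0 0 0 0.12 0;0 0 0 0.12 0;0 0 0 0.12 0;0 0 0 0.12 0;0 0 0 0.12 0;0 0 0 0.12 0;0 0 0 0.12 0;0 0 0 0.12 0;0 0 0 0.12 0;0 0 0 0.12 0;0 0 0 0.12 0"}}

```text
time_s: 3.43
tool_pos: [0.476, -0.1368, 0.2222]
tool_rot: [-180.0, 0.0, 17.5]
force: [-0.1, 0.3, -0.5]
grip_width: 0.087
grasp_force: 0.0
```

```bash
python3 - <<'E'
from h import *
go([.53,-.256,.12]);print(telemetry.get_obs()['qpos'])
E
```

```text
t 3.4333 pos [ 0.476  -0.1368  0.2222] rot [-1.7998e+02  3.0000e-02  1.7520e+01] shift mm [ 15.7 130.  102.1]
[-17.88531697  -1.51251856  30.58029491 105.53322      0.79007465
  75.81083879 -59.98334524]
```

Request:
{"op": "arm_command", "data": {"series": "4 32 10 0 0;4 32 10 0 0;4 33 10 0 0;4 33 10 0 0;0 0 15 0.117 0;0 0 15 0.117 0;0 0 15 0 0;0 0 10 0 0;0 0 0 0 60;0 0 0 0 60;0 0 0 0 60"}}

```text
time_s: 4.35
tool_pos: [0.5319, -0.2558, 0.1284]
tool_rot: [180.0, -0.1, 4.5]
force: [-0.9, -0.7, -0.4]
grip_width: 0.0743
grasp_force: 0.0
```

```bash
python3 - <<'E'
from h import *
go([.53,-.256,.035])
t=cams.read_camera('top');s=cams.read_camera('side')
a=cv2.resize(t[95:225,345:475],(480,480),interpolation=2);b=cv2.resize(s[230:340,360:430],(305,480),interpolation=2)
cv2.imwrite('pics/c2.png',np.hstack([a,b]))
E
```

```text
t 4.35 pos [ 0.5319 -0.2558  0.1284] rot [ 1.7998e+02 -7.0000e-02  4.4900e+00] shift mm [-2.1 -0.  93.4]
```

View pics/c2.png

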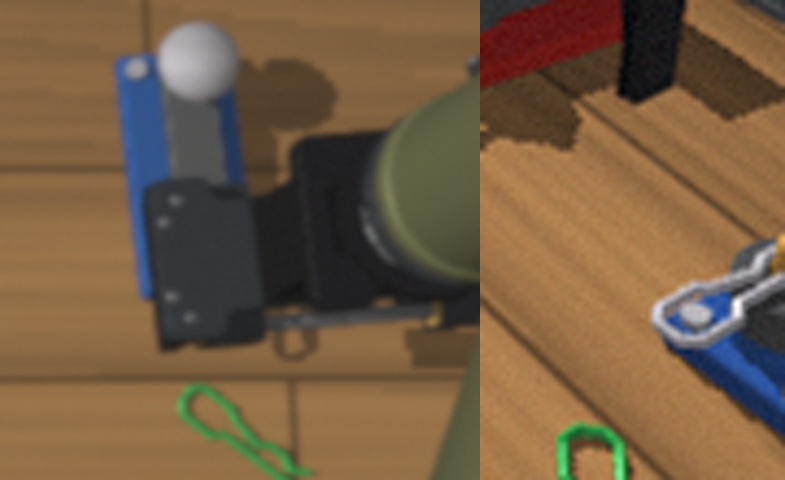

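The side crop shows a finger coming down beside the loop and the loop untouched, so I descend and grip.

Request:
{"op": "arm_command", "data": {"series": "-1 0 20 0 60;-1 0 20 0 60;0 0 20 0 60;0 0 20 0 60;0 0 13 0 60;0 0 0 0 60;0 0 0 0 60"}}

```text
time_s: 5.03
tool_pos: [0.5295, -0.2559, 0.0348]
tool_rot: [-180.0, 0.0, 4.5]
force: [0.2, -0.5, 0.7]
grip_width: 0.0667
grasp_force: 0.0
```

```bash
python3 - <<'E'
from h import *
go([.53,-.256,.035])
s=cams.read_camera('side')
cv2.imwrite('pics/c3.png',cv2.resize(s[240:350,350:500],(750,550),interpolation=2))
E
```

```text
t 5.0333 pos [ 0.5295 -0.2559  0.0348] rot [-1.80e+02  1.00e-02  4.46e+00] shift mm [ 0.5  0.1 -0.2]
```

View pics/c3.png

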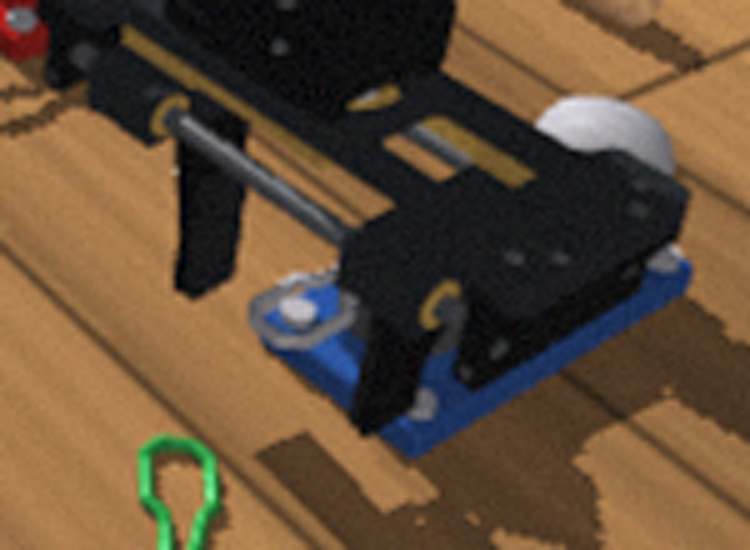

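The fingers straddle the loop, at crop (215,290) and (385,420), so I close.

Request:
{"op": "arm_command", "data": {"series": "0 0 0 0 200;0 0 0 0 200;0 0 0 0 200;0 0 0 0 200;0 0 0 0 200;0 0 0 0 200;0 0 0 0 200;0 0 0 0 200;0 0 0 0 200;0 0 0 0 200"}}

```text
time_s: 5.92
tool_pos: [0.5294, -0.2558, 0.0345]
tool_rot: [-180.0, 0.0, 4.5]
force: [-0.2, 0.6, -0.2]
grip_width: 0.0247
grasp_force: 24.9
```

Request:
{"op": "arm_command", "data": {"series": "-5 0 0 0 200;-5 0 0 0 200;-5 0 0 0 200;-5 0 0 0 200;-5 0 0 0 200;-5 0 0 0 200;-5 0 0 0 200;-5 0 0 0 200;-5 0 0 0 200;-5 0 0 0 200;0 0 0 0 200;0 0 0 0 200"}}

```text
time_s: 6.92
tool_pos: [0.4795, -0.2598, 0.0346]
tool_rot: [-180.0, -0.0, 4.4]
force: [0.3, 0.5, 0.1]
grip_width: 0.0249
grasp_force: 24.9
```

```bash
python3 - <<'E'
from h import *
go([.53,-.256,.035])
s=cams.read_camera('side')
cv2.imwrite('pics/c4.png',cv2.resize(s[240:350,350:500],(750,550),interpolation=2))
E
```

```text
t 6.9167 pos [ 0.4795 -0.2598  0.0346] rot [-1.7999e+02 -2.0000e-02  4.4400e+00] shift mm [50.7  0.1 -0.3]
```

View pics/c4.png

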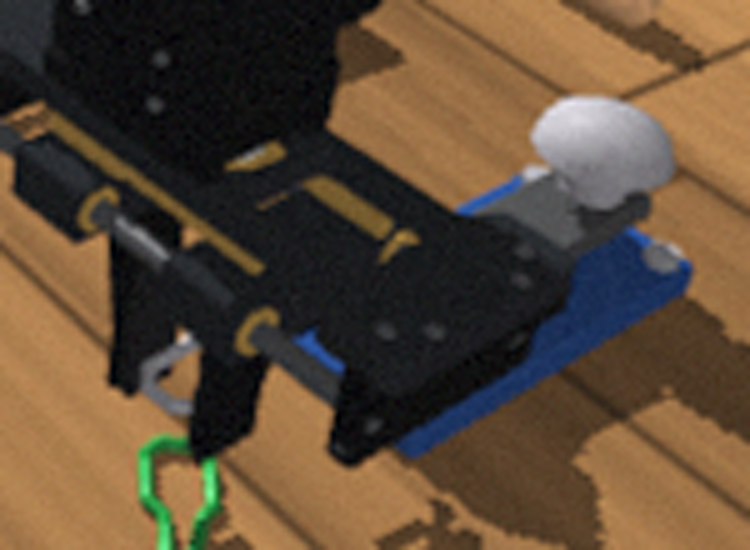

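The clip has come out with the gripper: its loop sits between the fingers at crop (170,370). I lift it and carry it to the tray.

Request:
{"op": "arm_command", "data": {"series": "0 0 -25 0 200;0 0 -30 0 200;0 0 -30 0 200;0 0 -20 0 200;0 0 0 0 200"}}

```text
time_s: 7.38
tool_pos: [0.4828, -0.2612, 0.1444]
tool_rot: [179.8, -0.5, 4.5]
force: [1.2, -0.9, -0.3]
grip_width: 0.0247
grasp_force: 24.9
```

```bash
python3 - <<'E'
from h import *
go([.522,.245,.14])
E
```

```text
t 7.3833 pos [ 0.4828 -0.2612  0.1444] rot [179.83  -0.47   4.47] shift mm [  78.5 -501.7    3.5]
```

Request:
{"op": "arm_command", "data": {"series": "5 -30 0 0 200;5 -30 0 0 200;5 -30 0 0 200;5 -30 0 0 200;5 -30 0 0 200;5 -30 0 0 200;5 -30 0 0 200;5 -30 0 0 200;5 -30 0 0 200;5 -30 0 0 200;5 -30 0 0 200;5 -30 0 0 200;5 -30 0 0 200;5 -30 0 0 200;5 -30 0 0 200;4 -30 0 0 200;0 -20 0 0 200;0 0 0 0 200;0 0 0 0 200"}}

```text
time_s: 8.97
tool_pos: [0.5186, 0.2463, 0.1383]
tool_rot: [180.0, 0.1, 4.6]
force: [0.4, -0.7, -1.2]
grip_width: 0.0246
grasp_force: 24.9
```

```bash
python3 - <<'E'
from h import *
go([.522,.245,.011])
t=cams.read_camera('top');s=cams.read_camera('side')
a=cv2.resize(t[105:235,105:235],(480,480),interpolation=2);b=cv2.resize(s[110:230,220:330],(320,349),interpolation=2)
cv2.imwrite('pics/c5.png',np.hstack([a,cv2.copyMakeBorder(b,0,131,0,0,0)]))
E
```

```text
t 8.9667 pos [0.5186 0.2463 0.1383] rot [1.7995e+02 1.0000e-01 4.6500e+00] shift mm [  3.5   1.4 127.3]
```

View pics/c5.png

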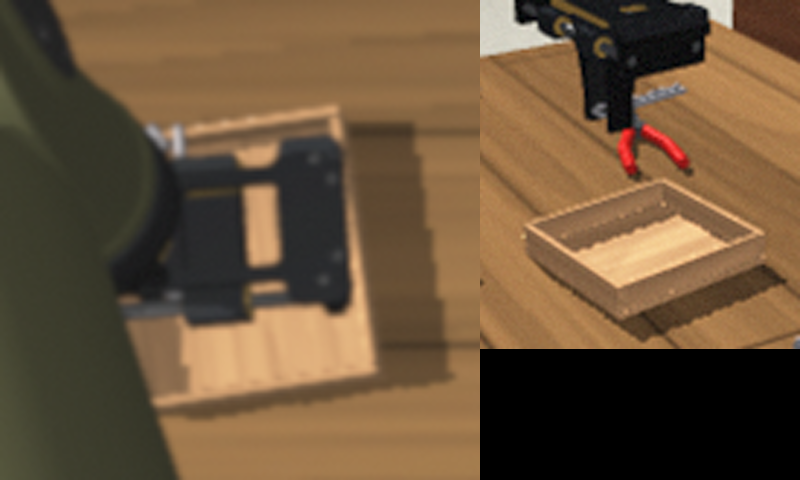

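The clip is held level above the tray; its leg tips show at crop (178,135), inside the tray walls once height is allowed for. I lower it and stop on any contact force.

Request:
{"op": "arm_command", "data": {"series": "2 0 25 0 200;1 0 25 0 200;0 0 25 0 200;0 0 20 0 200;0 0 12 0 200;0 0 8 0 200;0 0 6 0 200;0 0 5 0 200;0 0 0 0 200;0 0 0 0 200"}}

```text
time_s: 9.9
tool_pos: [0.523, 0.2453, 0.0142]
tool_rot: [-180.0, -0.1, 4.5]
force: [0.9, -0.6, -0.9]
grip_width: 0.0247
grasp_force: 24.9
```

Request:
{"op": "arm_command", "data": {"series": "0 0 2 0 200;0 0 2 0 200;0 0 2 0 200;0 0 0 0 200;0 0 0 0 140;0 0 0 0 140;0 0 0 0 140;0 0 0 0 140;0 0 0 0 110;0 0 0 0 110;0 0 0 0 110"}}

```text
time_s: 10.82
tool_pos: [0.5225, 0.2451, 0.0076]
tool_rot: [-180.0, -0.0, 4.5]
force: [0.3, -0.4, -0.4]
grip_width: 0.0476
grasp_force: 0.0
```

Request:
{"op": "arm_command", "data": {"series": "0 0 -5 0 110;0 0 -10 0 110;0 0 -20 0 110;0 0 -25 0 110;0 0 -30 0 110;0 0 -30 0 110;0 0 -30 0 110;-40 0 0 0 110;-40 0 0 0 110;-30 -30 0 0 110;0 -40 0 0 110;0 -40 0 0 110;0 -40 0 0 110;0 -40 0 0 110;0 -40 0 0 110;0 -40 0 0 110;0 0 0 0 110;0 0 0 0 110"}}

```text
time_s: 12.32
tool_pos: [0.3906, 0.5078, 0.1576]
tool_rot: [-180.0, 0.0, 4.7]
force: [0.7, -0.7, 0.8]
grip_width: 0.0494
grasp_force: 0.0
```

```bash
python3 - <<'E'
from h import *
go([.522,.245,.011])
t=cams.read_camera('top');s=cams.read_camera('side')
cv2.imwrite('pics/t6.png',t)
a=cv2.resize(t[85:235,105:325],(704,480),interpolation=2)[:, :440]
b=cv2.resize(s[160:260,225:345],(350,292),interpolation=2);b2=cv2.resize(t[80:190,260:325],(350,592))[200:388]
cv2.imwrite('pics/c6.png',np.hstack([a,np.vstack([b,cv2.resize(t[80:190,260:440],(350,188))])]))
E
```

```text
t 12.3167 pos [0.3906 0.5078 0.1576] rot [-1.7999e+02  3.0000e-02  4.7200e+00] shift mm [109.4 272.7 146.5]
```

View pics/c6.png

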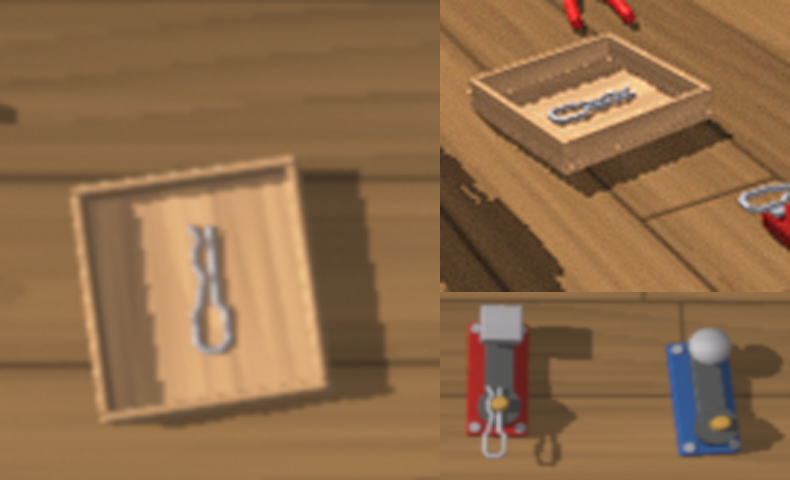

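The clip lies flat in the middle of the tray, with its loop at crop (212,330). The red clip is still in its pin at (495,430), the blue pin is empty, and the gripper is clear, so I hand in.

```bash
python3 -c "
from cell import env
print(env.sign_off())"
```

```text
the job is handed in; nothing more can be done
None
```

The blue holder's clip is out of its pin and lies flat in the wooden tray; the red holder's clip is still in its pin, and the job is handed in (about 12 s used); the hand-in returned no verdict.

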